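# Drill plate under the jig's lip, held home

## Robot

A 6-joint arm with a two-finger parallel gripper is mounted at the origin on a cart in front of the work surface, level with it; the furniture and walls round the work are solid. World frame = base frame: x ahead of the robot, y to its left, z up, the work surface at z = 0. Lengths are in m, angles in rad, forces in N, time in s.
With the tool pointing down it reaches from about 0.3 to 0.75 m from the base axis. Payload 8.5 kg.
Tool frame: the origin (TCP) lies where the fingers leave the gripper's body, on its centre line; the fingertips stand 64 mm ahead of it and the grasp point (between the pads) lies 45 mm ahead of it; z points along the fingers, y is the direction in which the jaws open and shut (so a half turn about z gives the same grasp; the last joint's range is limited). The gripper opens to 88 mm and grips with 3 to 60 N. Pads are 18 mm wide; open, the fingers measure 123 mm over their backs; the gripper's body (75 mm by 187 mm) begins 45 mm behind the grasp point.
Start: joints at [1.126, 0.381, 1.297, -0, 1.464, -0.215], TCP at [0.125, 0.536, 0.303] pointing down, gripper open.
Joint ranges: [-3.11, 3.11], [-0.89, 2.33], [0.22, 2.48], [-1.42, 4.56], [0.17, 2.85], [-2.88, 2.88]. Speed limits (rad/s): [2.39, 2.39, 3.14, 3.14, 3.14, 3.14].

## Interface

Orientations are given as a 3x3 rotation matrix whose columns are the frame's x, y, z axes.
In Python, from plant import env gives the robot as it stands.
- The arm moves only by the tool drive_tool, never from a script. Its argument "rows" is a list of rows, each a list of 7 numbers: the opening, from -1 (shut) to 1 (fully open), so that 0 is half open, then the shift along the tool's x, y, z in cm, then the turn, a rotation vector about the tool's x, y, z in rad. A call has 1 to 5 rows; each row is the pose to reach, as a shift and turn from the pose measured when the call began, along the tool's axes at that moment; what a row does not reach only later rows make up. A row lasts 1/12 s, in which the tool goes at most 41.7 mm and 7.16 degrees, less where a joint would pass 70% of its speed; a pose out of reach is approached as far as the arm can. A call with a gripper value outside its range is refused whole. The fingers move at their own pace and stop on an object; the grip force is fixed at half the most. Time passes only in rows, so rows that repeat a pose let the fingers close. It gives the time, the measured TCP pose, the force and the opening at its end, in the units of the state.
- env.get_state(): the state, without advancing time (a new reading comes with each control period).
- env.snapshot(name): name is "side" or "top"; returns the picture (480x640x3 uint8, red, green, blue); there is no depth.
- env.camera_model(name): a dict with "mtx" (3x3 intrinsics, pixels), "k1" (the pictures are not rectified: a ray, as slopes to the right and down, at radius r is drawn at 1 + k1 r^2 times it, then the intrinsics apply), "R" (3x3) and "t" (3): a world point X has camera coordinates R X + t. Camera axes: x right, y down, z forward; pixel columns grow to the right and rows downward; lengths in m; the calibration is good to about 2 mm. A picture is of the moment at which its call begins. camera_model takes no time and is no camera call.
- env.finish_job(): hands the job in, once; it reports no verdict.
Trained networks look in the newest picture that a camera, given by its name, has taken for a name from the list of things; names that differ only in an ending like _2 or _b are one class to them, and where a whole thing is asked for, a point or a joint stands for the part that bears it (a point fixed in the world has none). Each returns a list of dicts, best first, with "confidence" (0 to 1); they miss things now and then, are a little off and sometimes report something else, mostly with a low value. They report only what shows in the picture. A call takes as long as a camera call. They do not tell look-alikes from the thing itself.
- env.spot_in(query, camera): "point" ([column, row] in pixels, amid what is visible of it).
- env.outline_of(query, camera): "mask" (480x640 bool, what is visible of it) and "point" ([column, row] in pixels, amid what is visible of it).
- env.mark_of(query, camera): "point" ([column, row] in pixels: a listed point, or the origin of a listed thing).
The state is a dict: "time_s": time; "joint_pos": joint angles; "joint_vel": joint speeds; "joint_torque": joint torques, N m; "ee_pos": TCP position; "tcp_rot": TCP orientation; "ft_force": force on the tool from outside, world axes, zero at the start; "torque": the same for the moment, N m; "gripper_width": opening from 0.0 (shut) to 1.0 (fully open).
Only numpy, scipy, OpenCV 4.12 (cv2) and the standard library are available. Lean on these libraries where they do the work, as an engineer would, in place of code of your own. Each camera call takes 0.05 s, during which the arm holds its last target. There are 200 camera calls.

## Task

Pick up the slotted drill plate by its grip bar and lower it over the two pins of the drill jig until it lies flush on the base, just short of the overhanging lip. Then slide it away from you under the lip, feeling it meet the spring-loaded ejector and pushing on until it stops squarely against the wall. Finish while still holding the plate pressed fully home against the spring - do not let go - and leave the loose cap and elbow castings where they are.

Things in the scene. Friction and masses are not known exactly. Their poses are not given: they have to be found in the camera images.
- drill_plate: loose aluminium drill plate, 96 (x) x 86 (y) x 8 mm, 0.25 kg; origin at the centre of its underside, z up. Two through slots along x, from x=-28 to +15, 13 wide, centred at y=+-31. Two small steel bushings at x=+20, y=+-12, 1.5 proud, mark the front; plain front edge at x=+48. Lies flat on the pale board (3 mm thick) on the bench, front away from the robot, +x within 30 degrees of world x
- plate_grip (a point): point to hold on the plate's black upright grip bar, at x=-12, y=0, z=40 mm of the plate. The bar is 12 mm thick along the plate's x and 44 mm long along its y; its top is 58 mm above the plate's underside. Axes as the plate
- jig_base: dark steel drill jig fixed on the same board, slab 160 (x) x 100 (y) x 20 mm; origin at the centre of its underside, z up, +x the push direction, within 18 degrees of world x. At its far end a wall (face at x=+60) carries a lip reaching back to x=+40. Plate home: front edge on the wall, its origin at x=+12, y=0, z=20, axes as the jig
- jig_pins (a point): midpoint between the feet of the two locating pins, on the slab's top: x=-9, y=0, z=20 mm of the jig. Pins at y=+-31, 9 mm in diameter, straight up to z=34, tapering to a 3 mm tip at z=42. The plate goes down flush with its origin at x=-20 to -10 of the jig (best -15), y=0 (2 mm play each way), axes as the jig; home, the pins are still 3 mm clear of the slot ends
- jig_lip (a point): middle of the lip's lower edge on the robot's side: x=+40, y=0, z=30.5 mm of the jig; 10.5 mm gap under it for the 8 mm plate. The lip's top is at z=37.5 (two screw heads to 39.5). Axes as the jig
- ejector (a joint): steel bar (40 mm wide, 6 high) under the lip, sticking 10 mm out of the wall, sprung; slides in along the jig's +x. 0 m = out, 0.010 = level with the wall, where the plate stops. Its spring resists with 4 N at first touch and 8 N at 0.010, so a plate let go slides back. The wall is rigid: with sliding friction, a push of 15 to 20 N seats the plate
- casting_cap: loose raw aluminium casting (round cap), a bystander on the pale board beside the jig, not to be disturbed; 68x70x21 mm; origin at the centre of its underside
- casting_elbow: loose raw aluminium casting (pipe elbow), a bystander on the pale board beside the jig, not to be disturbed; 65x74x50 mm; origin at the centre of its underside
Mind the look-alikes: they are no part of the job. There is more than one size of the jig_base; the job needs the larger.

How it is judged:
By the outcome, as a careful person would: the job done as asked, in the order asked, and still so for the second after the job is handed in, while the arm keeps its last pose, push and grip.
It also fails if it takes over 40 s, if anything falls off the work surface, if the arm or the gripper's body presses on something with over 40 N, if the wrist force passes 120 N, or if a joint passes its speed limit or range.

## Working session

There is one attempt and no reset: what is moved stays moved. The work goes in short steps, Python scripts to look and compute and a tool call to move; the robot and the scene stay as the last step left them, time stands still between calls to the robot, and variables do not carry over. Pictures are saved under pics/ and viewed, about 8 in all and at most 12, crops included, and the job is handed in when it is done.

Besides the shell and the picture viewer there is one more tool, called after "Emit:" in YAML: its name, and indented under it one key for each argument. drive_tool: Moves the arm, as the interface text tells. Its arguments: {"type":"object","properties":{"rows":{"type":"array"}},"required":["rows"]}

```bash
mkdir -p pics; ls; cat > h.py <<'E'
import numpy as np, cv2, json
from plant import env
def proj(X,c):
    m=env.camera_model(c);p=np.atleast_2d(X)@np.array(m['R']).T+np.array(m['t'])
    s=p[:,:2]/p[:,2:];s=s*(1+m['k1']*(s**2).sum(1,keepdims=True))
    M=np.array(m['mtx']);return s@M[:2,:2].T+M[:2,2]
def ray(px,c):
    m=env.camera_model(c);M=np.array(m['mtx'])
    d=(np.array(px,float)-M[:2,2])/[M[0,0],M[1,1]];s=d.copy()
    for _ in range(30): s=d/(1+m['k1']*(s@s))
    R=np.array(m['R']);return -R.T@np.array(m['t']),R.T@np.array([s[0],s[1],1])
def onz(px,z,c):
    o,d=ray(px,c);return o+d*(z-o[2])/d[2]
def save(img,f): cv2.imwrite('pics/'+f,cv2.cvtColor(np.ascontiguousarray(img),cv2.COLOR_RGB2BGR))
E
python3 - <<'E'
from h import *
for c in('top','side'):
    im=env.snapshot(c);save(im,c+'0.png');np.save(c+'0.npy',im)
    m=env.camera_model(c);print(c,-np.array(m['R']).T@m['t'])
    for q in('drill_plate','plate_grip','jig_base','jig_pins','jig_lip','casting_cap','casting_elbow'):
        for r in env.mark_of(q,c)[:4]:
            z={'plate_grip':.043,'jig_pins':.023,'jig_lip':.0335}.get(q,.003)
            print(q,np.round(r['point'],1),round(r['confidence'],2),onz(r['point'],z,c).round(4))
print(env.get_state()['tcp_rot'])
E
```

```text
pics
top [0.42402396 0.17899852 0.92122158]
plate_grip [252.4 281.2] 0.97 [0.4022 0.2986 0.043 ]
plate_grip [195.8 222.1] 0.36 [0.5059 0.4058 0.043 ]
jig_base [434.4 175.2] 0.94 [ 0.6123 -0.0363  0.003 ]
jig_base [196.2 221.6] 0.79 [0.5106 0.4154 0.003 ]
jig_pins [194.4 224.4] 0.89 [0.5035 0.4134 0.023 ]
jig_pins [431.5 173.2] 0.8 [ 0.6118 -0.0261  0.023 ]
jig_lip [201.7 201.8] 0.8 [0.5446 0.399  0.0335]
jig_lip [434.6 155.9] 0.78 [ 0.6426 -0.0295  0.0335]
casting_cap [313.  183.2] 0.61 [0.5895 0.1957 0.003 ]
casting_elbow [342.5 213.7] 0.61 [0.5329 0.1384 0.003 ]
side [ 0.14356579 -0.52426402  0.47818501]
drill_plate [267.9 256. ] 0.89 [0.4155 0.2854 0.003 ]
plate_grip [258.6 239.2] 0.87 [0.3991 0.2952 0.043 ]
plate_grip [358.  264.4] 0.44 [0.5433 0.1165 0.043 ]
jig_base [285.9 224.5] 0.86 [0.5119 0.4219 0.003 ]
jig_base [431.4 317.4] 0.57 [ 0.6069 -0.0385  0.003 ]
jig_pins [281.1 220.4] 0.83 [0.4942 0.4088 0.023 ]
jig_pins [434.5 315.3] 0.8 [ 0.596  -0.0563  0.023 ]
jig_lip [307.8 213.8] 0.63 [0.5618 0.3989 0.0335]
casting_cap [356.4 264. ] 0.72 [0.5777 0.1782 0.003 ]
casting_elbow [342.3 276.8] 0.96 [0.5254 0.1443 0.003 ]
[[-9.73722618e-01  2.27737268e-01 -1.34926363e-05]
 [ 2.27737268e-01  9.73722618e-01 -2.62428957e-05]
 [ 7.16159979e-06 -2.86260772e-05 -1.00000000e+00]]
```

```bash
python3 - <<'E'
from h import *
im=np.load('top0.npy');save(cv2.resize(im[120:340,140:500],None,fx=2.2,fy=2.2,interpolation=cv2.INTER_CUBIC),'topc.png')
im=np.load('side0.npy');save(cv2.resize(im[170:370,200:480],None,fx=2.8,fy=2.8,interpolation=cv2.INTER_CUBIC),'sidec.png')
E
```

```text
(no output)
```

View pics/topc.png

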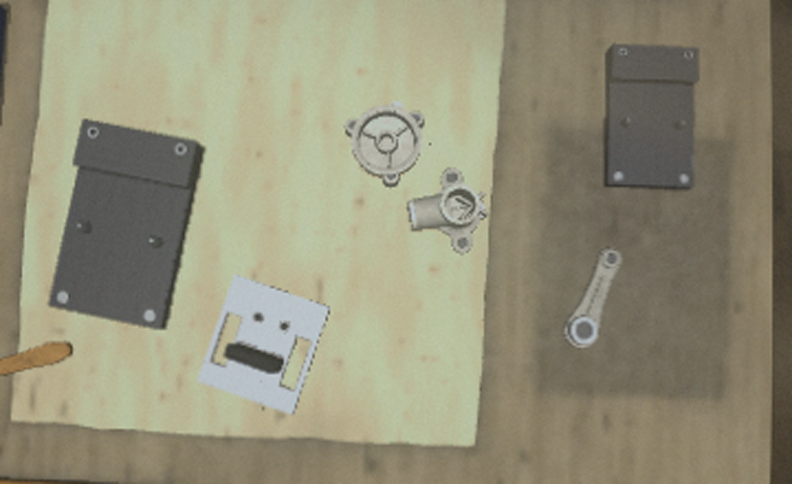

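View pics/sidec.png

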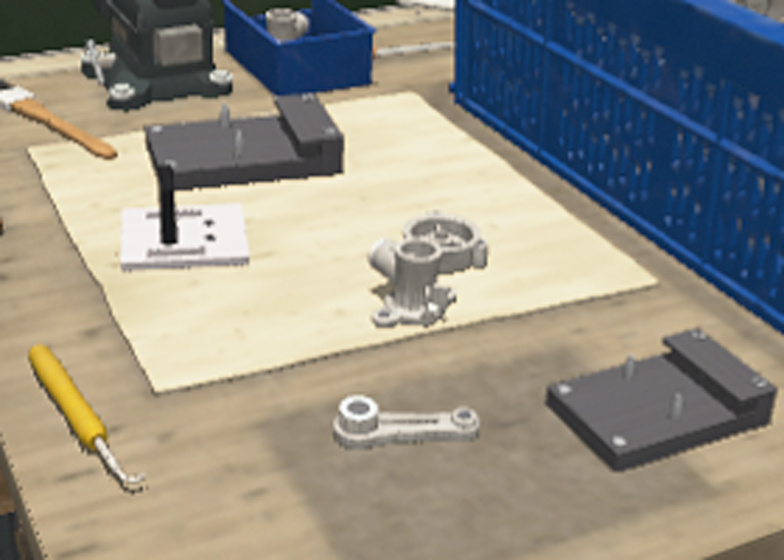

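The larger jig is the one on the pale board: top (196,222), side (286,224). It is clearly larger than the one lying off the board at top (434,175), side (431,317), and it shares the board with the plate, as described. Next I'll fit the poses from the outlines.

```bash
cat > fit.py <<'E'
from h import *
from scipy.optimize import minimize
def box(x0,x1,y0,y1,z0,z1): return np.array([[x,y,z] for x in(x0,x1) for y in(y0,y1) for z in(z0,z1)])/1e3
JIG=[box(-80,80,-50,50,0,20),box(60,80,-50,50,0,37.5),box(40,80,-50,50,30.5,37.5)]
PL=[box(-48,48,-43,43,0,8)]; BAR=[box(-18,-6,-22,22,8,58)]
def W(P,p,z0):
    c,s=np.cos(p[2]),np.sin(p[2]);return P@np.array([[c,s,0],[-s,c,0],[0,0,1]])+[p[0],p[1],z0]
S=8
def render(parts,p,z0,c,roi):
    x0,y0,x1,y1=roi;m=np.zeros(((y1-y0)*S,(x1-x0)*S),np.uint8)
    for P in parts:
        q=((proj(W(P,p,z0),c)-[x0,y0]+.5)*S)
        cv2.fillConvexPoly(m,cv2.convexHull(q.astype(np.float32)).round().astype(np.int32),1)
    return cv2.resize(m.astype(np.float32),None,fx=1/S,fy=1/S,interpolation=cv2.INTER_AREA)
def fit(masks,parts,p0,z0,ign={}):
    roi={}
    for c,m in masks.items():
        q=proj(W(np.vstack(parts),p0,z0),c);a=q.min(0).astype(int)-15;b=q.max(0).astype(int)+15
        roi[c]=(max(a[0],0),max(a[1],0),min(b[0],640),min(b[1],480))
    def cost(v):
        p=v*[.01,.01,.1]+p0;t=0
        for c,m in masks.items():
            x0,y0,x1,y1=roi[c];d=abs(render(parts,p,z0,c,roi[c])-m[y0:y1,x0:x1])
            if c in ign:d=d*~ign[c][y0:y1,x0:x1]
            t+=d.sum()
        return t
    best=min((minimize(cost,i,method='Nelder-Mead',options=dict(initial_simplex=np.array(i)+np.vstack([np.zeros(3),np.eye(3)*s]),xatol=1e-3,fatol=.05)) for i in([0,0,0],[.2,-.2,.5],[-.2,.2,-.5]) for s in(.6,-.6)),key=lambda r:r.fun)
    return best.x*[.01,.01,.1]+p0,best.fun
E
cat > a.py <<'E'
from fit import *
mk={}
for c in('top','side'):
    env.snapshot(c)
    for q,t in(('drill_plate',[.41,.29]),('jig_base',[.51,.415])):
        rs=env.outline_of(q,c);t=proj(np.array(t+[.01]),c)[0]
        rs=[r for r in rs if np.hypot(*(np.array(r['point'])-t))<30]
        print(q,c,[(r['confidence'],r['point'],r['mask'].sum()) for r in rs])
        if rs: mk[q,c]=rs[0]['mask']
import pickle;pickle.dump(mk,open('mk.pkl','wb'))
for q,parts,p0 in(('drill_plate',PL+BAR,[.41,.29,-.22]),('jig_base',JIG,[.51,.415,-.2])):
    for cs in(['top'],['side'],['top','side']):
        m={c:mk[q,c].astype(np.float32) for c in cs if (q,c) in mk}
        ign={c:cv2.dilate(mk['drill_plate',c].astype(np.uint8),np.ones((3,3)))>0 for c in m if ('drill_plate',c) in mk} if q=='jig_base' else {}
        if m: print(q,cs,fit(m,parts,np.array(p0),.003,ign))
E
python3 a.py
```

```text
drill_plate top [(0.93, [256.8, 274.3], np.int64(2178))]
jig_base top []
drill_plate side [(0.83, [263.5, 253.8], np.int64(1050))]
jig_base side [(0.75, [289.2, 220.5], np.int64(1705))]
drill_plate ['top'] (array([ 0.41101482,  0.29082021, -0.30270539]), np.float64(352.328125))
drill_plate ['side'] (array([ 0.41108488,  0.2920757 , -0.3098688 ]), np.float64(53.21875))Traceback (most recent call last):
  File "a.py", line 15, in <module>
    if m: print(q,cs,fit(m,parts,np.array(p0),.003,ign))
                     ~~~^^^^^^^^^^^^^^^^^^^^^^^^^^^^^^^
  File "fit.py", line 27, in fit
    best=min((minimize(cost,i,method='Nelder-Mead',options=dict(initial_simplex=np.array(i)+np.vstack([np.zeros(3),np.eye(3)*s]),xatol=1e-3,fatol=.05)) for i in([0,0,0],[.2,-.2,.5],[-.2,.2,-.5]) for s in(.6,-.6)),key=lambda r:r.fun)
  File "fit.py", line 27, in <genexpr>
    best=min((minimize(cost,i,method='Nelder-Mead',options=dict(initial_simplex=np.array(i)+np.vstack([np.zeros(3),np.eye(3)*s]),xatol=1e-3,fatol=.05)) for i in([0,0,0],[.2,-.2,.5],[-.2,.2,-.5]) for s in(.6,-.6)),key=lambda r:r.fun)
              ~~~~~~~~^^^^^^^^^^^^^^^^^^^^^^^^^^^^^^^^^^^^^^^^^^^^^^^^^^^^^^^^^^^^^^^^^^^^^^^^^^^^^^^^^^^^^^^^^^^^^^^^^^^^^^^^^^^^^^^^^^^^^^^^^^^^^^^^^
    res = _minimize_neldermead(fun, x0, args, callback, bounds=bounds,
                               **options)
    fxr = func(xr)
    fx = function(np.copy(x), *(wrapper_args + args))
  File "fit.py", line 23, in cost
    x0,y0,x1,y1=roi[c];d=abs(render(parts,p,z0,c,roi[c])-m[y0:y1,x0:x1])
                             ~~~~~~^^^^^^^^^^^^^^^^^^^^^
  File "fit.py", line 12, in render
    q=((proj(W(P,p,z0),c)-[x0,y0]+.5)*S)
        ~~~~^^^^^^^^^^^^^
  File "h.py", line 4, in proj
    m=env.camera_model(c);p=np.atleast_2d(X)@np.array(m['R']).T+np.array(m['t'])
ValueError: time passes only in moves, steps and waits
```

```bash
sed -i 's/^def proj/_C={}\ndef cam(c):\n    if c not in _C:_C[c]=env.camera_model(c)\n    return _C[c]\ndef proj/; s/m=env.camera_model(c)/m=cam(c)/' h.py
cat > b.py <<'E'
from fit import *
import pickle;mk=pickle.load(open('mk.pkl','rb'))
im=np.load('top0.npy').astype(int)
d=((im.max(2)<115)&((im.max(2)-im.min(2))<25)).astype(np.uint8);d=cv2.morphologyEx(d,cv2.MORPH_CLOSE,np.ones((7,7)))
n,l,s,_=cv2.connectedComponentsWithStats(d);mk['jig_base','top']=l==l[215,205];print(s[l[215,205]])
for q,parts,p0 in(('drill_plate',PL+BAR,[.41,.29,-.3]),('jig_base',JIG,[.51,.415,-.2])):
    for cs in(['top'],['side'],['top','side']):
        m={c:mk[q,c].astype(np.float32) for c in cs}
        ign={c:cv2.dilate(mk['drill_plate',c].astype(np.uint8),np.ones((3,3)))>0 for c in m} if q=='jig_base' else {}
        print(q,cs,fit(m,parts,np.array(p0),.003,ign))
E
python3 b.py
```

```text
[ 162  174   71   96 4728]
drill_plate ['top'] (array([ 0.41117528,  0.29064392, -0.30099974]), np.float64(351.734375))
drill_plate ['side'] (array([ 0.41104312,  0.2920826 , -0.31037158]), np.float64(53.21875))
drill_plate ['top', 'side'] (array([ 0.41113668,  0.29075404, -0.30071935]), np.float64(412.09375))
jig_base ['top'] (array([ 0.50814086,  0.411189  , -0.17394159]), np.float64(137.953125))
jig_base ['side'] (array([ 0.50829351,  0.41179477, -0.18016636]), np.float64(67.359375))
jig_base ['top', 'side'] (array([ 0.50824643,  0.41109037, -0.17746912]), np.float64(208.046875))
```

```bash
cat > go.py <<'E'
import sys
from h import *
from scipy.spatial.transform import Rotation as Ro
def target(x,y,z,yaw): # yaw = direction of tool y in world
    c,s=np.cos(yaw),np.sin(yaw);Y=np.array([c,s,0]);Z=np.array([0,0,-1.]);return np.array([x,y,z]),np.column_stack([np.cross(Y,Z),Y,Z])
def rel(p,R,st=None):
    st=st or env.get_state();R0=np.array(st['tcp_rot'])
    sh=R0.T@(p-np.array(st['ee_pos']))*100;rv=Ro.from_matrix(R0.T@R).as_rotvec()
    print('t',st['time_s'],'pos',np.round(st['ee_pos'],4),'F',np.round(st['ft_force'],1),'w',st['gripper_width'])
    print('shift cm',sh.round(2),'rot',rv.round(3));return sh,rv
if __name__=='__main__': rel(*target(*map(float,sys.argv[1:5])))
E
python3 go.py .3996 .2946 .2 -.301
```

```text
t 1.1 pos [0.1253 0.5355 0.3027] F [-0.1 -0.1  0.3] w 1.002694596816398
shift cm [-32.2  -17.21  10.27] rot [-0.     0.     1.642]
```

Emit:
drive_tool:
  rows:
    - [1,-3.2,-1.7,1,0,0,0.12]
    - [1,-6.4,-3.4,2,0,0,0.24]
    - [1,-9.6,-5.2,3,0,0,0.36]
    - [1,-12.8,-6.9,4,0,0,0.48]
    - [1,-16,-8.6,5,0,0,0.6]

```text
time_s: 1.52
ee_pos: [0.2624, 0.4141, 0.2525]
tcp_rot: [[-0.671, 0.742, 0.0], [0.742, 0.671, 0.0], [0.0, 0.0, -1.0]]
ft_force: [0.9, 2.1, -0.2]
gripper_width: 1.002
```

```bash
python3 go.py .3996 .2946 .2 -.301
```

```text
t 1.5167 pos [0.2624 0.4141 0.2525] F [ 0.9  2.1 -0.2] w 1.0018997206400657
shift cm [-18.06   2.16   5.25] rot [ 0.    -0.     1.036]
```

Emit:
drive_tool:
  rows:
    - [1,-3.6,0.4,1,0,0,0.12]
    - [1,-7.2,0.9,2,0,0,0.24]
    - [1,-10.8,1.3,3,0,0,0.36]
    - [1,-14.4,1.7,4,0,0,0.48]
    - [1,-18.1,2.2,5.2,0,0,0.6]

```text
time_s: 1.93
ee_pos: [0.4013, 0.2933, 0.2004]
tcp_rot: [[-0.129, 0.992, 0.001], [0.992, 0.129, 0.001], [0.001, 0.001, -1.0]]
ft_force: [0.8, 0.2, 0.2]
gripper_width: 0.999
```

```bash
python3 go.py .3996 .2946 .13 -.301
```

```text
t 1.9333 pos [0.4013 0.2933 0.2004] F [0.8 0.2 0.2] w 0.9990083273331206
shift cm [ 0.15 -0.16  7.04] rot [ 0.001 -0.001  0.431]
```

Emit:
drive_tool:
  rows:
    - [1,0.1,-0.1,2,0,0,0.12]
    - [1,0.1,-0.1,4,0,0,0.24]
    - [1,0.1,-0.1,6,0,0,0.36]
    - [1,0.2,-0.2,7,0,0,0.43]
    - [1,0.2,-0.2,7,0,0,0.43]

```text
time_s: 2.35
ee_pos: [0.3985, 0.2947, 0.1286]
tcp_rot: [[0.299, 0.954, -0.002], [0.954, -0.299, -0.001], [-0.001, -0.002, -1.0]]
ft_force: [-0.1, -0.1, -0.1]
gripper_width: 0.999
```

```bash
python3 go.py .3996 .2946 .088 -.301; python3 - <<'E'
from h import *
t=env.snapshot('top');s=env.snapshot('side');np.save('top1.npy',t)
a=cv2.resize(t[200:340,180:330],(400,373));b=cv2.resize(s[120:300,180:373],(400,373))
save(np.hstack([a,b]),'g1.png')
E
```

```text
t 2.35 pos [0.3985 0.2947 0.1286] F [-0.1 -0.1 -0.1] w 0.9992174844267737
shift cm [0.03 0.12 4.06] rot [-0.002  0.001 -0.002]
```

View pics/g1.png

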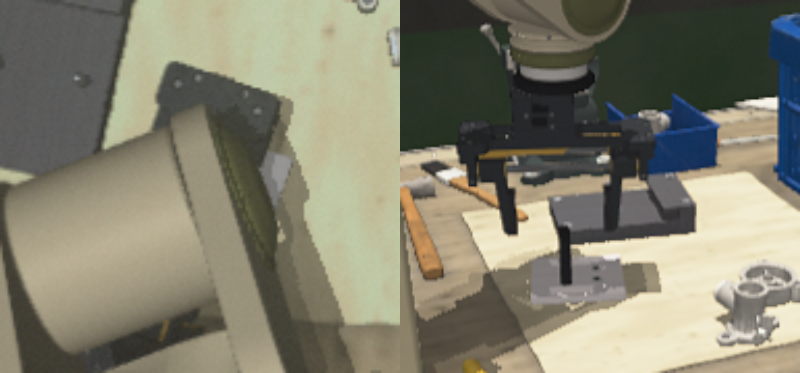

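The side view shows the open fingers straddling the bar (about (505,215) and (612,205), with the bar at (566,255)). The top view is covered by the arm. I'll descend and grip.

Emit:
drive_tool:
  rows:
    - [1,0,0.1,2,0,0,0]
    - [1,0,0.1,4,0,0,0]
    - [0,0,0.1,4,0,0,0]
    - [-1,0,0.1,4,0,0,0]
    - [-1,0,0.1,4,0,0,0]

```text
time_s: 2.87
ee_pos: [0.4008, 0.2952, 0.092]
tcp_rot: [[0.292, 0.956, 0.003], [0.956, -0.292, 0.002], [0.002, 0.003, -1.0]]
ft_force: [0.7, 0.3, -0.2]
gripper_width: 0.797
```

Emit:
drive_tool:
  rows:
    - [-1,0,0,0,0,0,0]
    - [-1,0,0,0,0,0,0]
    - [-1,0,0,0,0,0,0]
    - [-1,0,0,0,0,0,0]
    - [-1,0,0,0,0,0,0]

```text
time_s: 3.28
ee_pos: [0.4009, 0.2952, 0.0923]
tcp_rot: [[0.292, 0.956, 0.003], [0.956, -0.292, 0.002], [0.003, 0.003, -1.0]]
ft_force: [-0.1, -0.1, 0.1]
gripper_width: 0.421
```

Emit:
drive_tool:
  rows:
    - [-1,0,0,0.4,0,0,0]
    - [-1,0,0,0.4,0,0,0]
    - [-1,0,0,0.4,0,0,0]
    - [-1,0,0,0.4,0,0,0]
    - [-1,0,0,0.4,0,0,0]

```text
time_s: 3.7
ee_pos: [0.4009, 0.2952, 0.0881]
tcp_rot: [[0.292, 0.956, 0.003], [0.956, -0.292, 0.002], [0.002, 0.003, -1.0]]
ft_force: [0.4, -0.0, -2.4]
gripper_width: 0.133
```

Emit:
drive_tool:
  rows:
    - [-1,0,0,0,0,0,0]
    - [-1,0,0,0,0,0,0]
    - [-1,0,0,0,0,0,0]

```text
time_s: 3.95
ee_pos: [0.4009, 0.2952, 0.0881]
tcp_rot: [[0.292, 0.956, 0.003], [0.956, -0.292, 0.002], [0.002, 0.003, -1.0]]
ft_force: [1.3, 0.3, -0.1]
gripper_width: 0.13
```

Emit:
drive_tool:
  rows:
    - [-1,0,0,-1,0,0,0]
    - [-1,0,0,-2.5,0,0,0]
    - [-1,0,0,-4.5,0,0,0]
    - [-1,0,0,-6.5,0,0,0]
    - [-1,0,0,-7.5,0,0,0]

```text
time_s: 4.37
ee_pos: [0.4008, 0.2952, 0.1649]
tcp_rot: [[0.292, 0.956, 0.005], [0.956, -0.292, 0.002], [0.004, 0.004, -1.0]]
ft_force: [0.6, -0.4, -3.1]
gripper_width: 0.131
```

```bash
python3 go.py .4818 .4169 .163 -.177
```

```text
t 4.3667 pos [0.4008 0.2952 0.1649] F [ 0.6 -0.4 -3.1] w 0.13139497706709513
shift cm [14.    4.19  0.25] rot [ 0.004 -0.003 -0.12 ]
```

Emit:
drive_tool:
  rows:
    - [-1,3.4,1,0.1,0.001,0,-0.03]
    - [-1,7,2,0.2,0.002,-0.001,-0.06]
    - [-1,10.5,3.1,0.2,0.003,-0.002,-0.09]
    - [-1,13,3.9,0.2,0.004,-0.003,-0.12]
    - [-1,14,4.2,0.2,0.004,-0.003,-0.12]

```text
time_s: 4.78
ee_pos: [0.483, 0.4192, 0.1626]
tcp_rot: [[0.173, 0.985, 0.0], [0.985, -0.173, 0.001], [0.001, 0.0, -1.0]]
ft_force: [-1.1, -0.7, -3.6]
gripper_width: 0.13
```

Emit:
drive_tool:
  rows:
    - [-1,0,0,0,0,0,0]
    - [-1,0,0,0,0,0,0]

```text
time_s: 4.95
ee_pos: [0.4825, 0.4192, 0.1615]
tcp_rot: [[0.172, 0.985, -0.002], [0.985, -0.172, -0.0], [-0.0, -0.001, -1.0]]
ft_force: [0.0, -0.6, -3.7]
gripper_width: 0.134
```

```bash
python3 go.py .4818 .4169 .163 -.177; cat > c.py <<'E'
from fit import *
import sys
n=sys.argv[1];st=env.get_state();R=np.array(st['tcp_rot']);p=np.array(st['ee_pos'])
zoff=float(sys.argv[2]) if len(sys.argv)>2 else 0
s=env.snapshot('side');t=env.snapshot('top')
yaw=np.arctan2(R[1,1],R[0,1])
# predicted plate pose from TCP (held: 85.1mm below TCP at plate underside, offset dy)
zu=p[2]-.0851
o=p+R[:,1]*.012+R[:,0]*-.00095+R[:,2]*.0851
print('pred plate',o.round(4),yaw.round(4))
rs=env.outline_of('drill_plate','side')
print([(r['confidence'],r['point'],int(r['mask'].sum())) for r in rs[:2]])
im=s.copy()
def wire(parts,pp,z,col):
    for P in parts:
        q=(proj(W(P,pp,z),'side')*8).round().astype(int)
        for i in range(8):
            for j in(1,2,4):
                if not i&j: cv2.line(im,tuple(map(int,q[i])),tuple(map(int,q[i|j])),col,1,cv2.LINE_AA,3)
wire(PL+BAR,[o[0],o[1],yaw],o[2],(255,0,0));wire(JIG,[.5082,.4112,-.177],.003,(0,255,0))
wire([box(-9.5,-8.5,31*k-.5,31*k+.5,20,42) for k in(-1,1)],[.5082,.4112,-.177],.003,(255,255,0))
x0,y0=230,120
save(np.hstack([cv2.resize(a[y0:y0+150,x0:x0+110],None,fx=3.6,fy=3.6,interpolation=cv2.INTER_CUBIC) for a in(s,im)]),n+'.png')
np.save(n+'_t.npy',t);np.save(n+'_s.npy',s)
if rs:
    m={'side':rs[0]['mask'].astype(np.float32)}
    print('fit side',fit(m,PL+BAR,np.array([o[0],o[1],yaw]),o[2]))
E
python3 c.py h1
```

```text
t 4.95 pos [0.4825 0.4192 0.1615] F [ 0.  -0.6 -3.7] w 0.1338737548134167
shift cm [-0.24 -0.03 -0.15] rot [-0.001  0.     0.004]
pred plate [0.494  0.4162 0.0764] -0.1733
[(0.64, [280.4, 197.3], 661), (0.34, [364.7, 254.4], 409)]
fit side (array([ 0.49180928,  0.42046794, -0.21842876]), np.float64(133.59375))
```

View pics/h1.png

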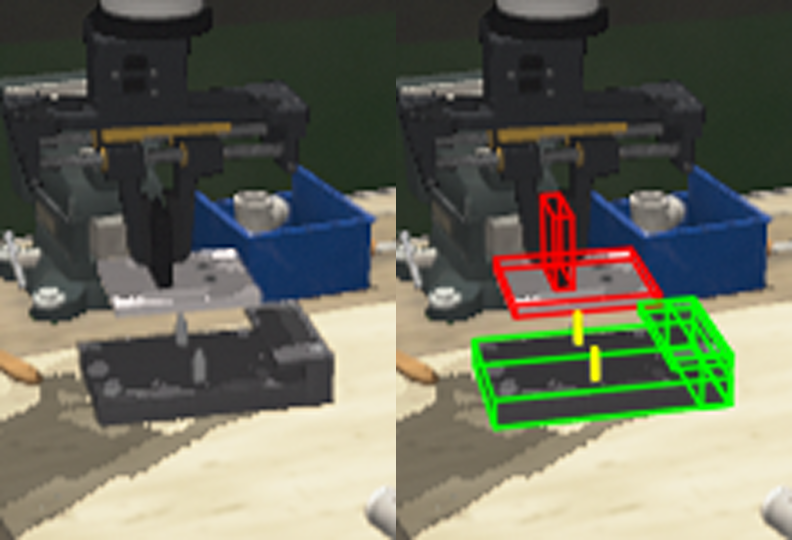

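The jig and pin overlay fits. The held plate differs from the prediction by 1–2 px at its left corners, so I'll check it enlarged.

```bash
python3 - <<'E'
from fit import *
s=np.load('h1_s.npy');x0,y0,k=250,170,10
im=cv2.resize(s[y0:y0+58,x0:x0+78],None,fx=k,fy=k,interpolation=cv2.INTER_CUBIC).copy()
o=[.494,.4162,-.1733]
def P(P3): return (proj(W(np.array(P3)/1e3,o,.0764),'side')-[x0,y0]+.5)*k
c=P([[x,y,z] for z in(0,8) for x,y in((-48,-43),(48,-43),(48,43),(-48,43))]);print(c.round())
for a in c: cv2.drawMarker(im,tuple(map(int,a)),(255,0,0),cv2.MARKER_CROSS,14,1)
b=P([[20,-12,9.5],[20,12,9.5],[-12,-22,8],[-12,22,8]]);print(b.round())
for a in b: cv2.drawMarker(im,tuple(map(int,a)),(0,255,255),cv2.MARKER_CROSS,14,1)
save(im,'z1.png')
E
```

```text
[[132. 381.]
 [535. 347.]
 [455. 220.]
 [ 77. 249.]
 [130. 349.]
 [535. 316.]
 [455. 191.]
 [ 76. 219.]]
[[391. 272.]
 [371. 237.]
 [268. 303.]
 [235. 238.]]
```

View pics/z1.png

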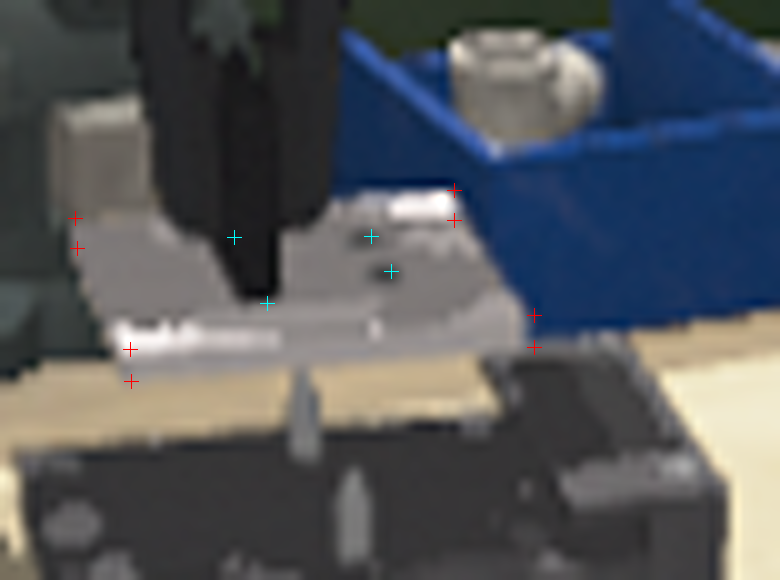

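```bash
python3 - <<'E'
from fit import *
s=np.load('h1_s.npy');x0,y0,k=250,170,10
o=[.5082,.4112,-.177]
P=lambda P3:(proj(W(np.array(P3)/1e3,o,.003),'side')-[x0,y0]+.5)*k
print(P([[-9,-31,20],[-9,-31,42],[-9,31,20],[-9,31,42]]).round())
print('slab nearleft far-left top',P([[-80,-50,20],[-80,50,20],[40,-50,37.5],[40,50,37.5],[80,-50,37.5]]).round())
t0=np.load('top0.npy');t=np.load('h1_t.npy')
a=cv2.resize(t[170:280,150:260],(440,440),interpolation=cv2.INTER_CUBIC)
b=cv2.resize(s[205:245,250:330],(800,400),interpolation=cv2.INTER_CUBIC)[:,:]
c=np.zeros((440,800,3),np.uint8);c[:,:440]=a;c[:360,440:]=cv2.resize(s[200:250,250:300],(360,360),interpolation=cv2.INTER_CUBIC)
save(c,'z2.png')
E
```

```text
[[354. 551.]
 [353. 468.]
 [306. 450.]
 [305. 370.]]
slab nearleft far-left top [[ 72. 613.]
 [ 16. 445.]
 [570. 499.]
 [478. 343.]
 [731. 485.]]
```

View pics/z2.png

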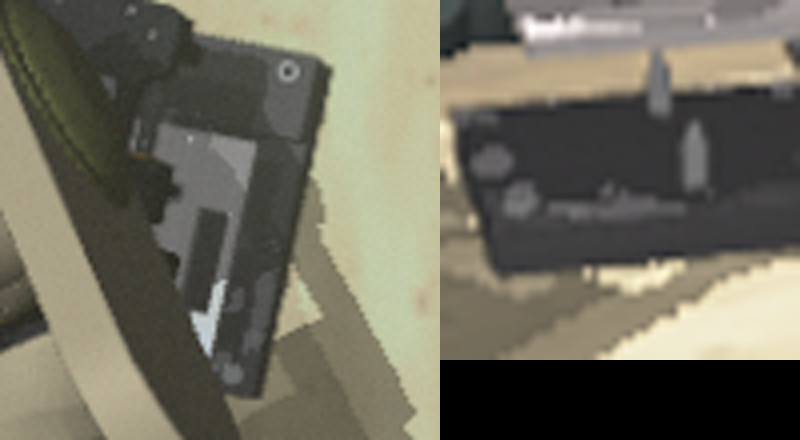

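```bash
python3 - <<'E'
from fit import *
P=lambda P3,o,z:((proj(W(np.array(P3,float)/1e3,o,z),'top')-[150,170]+.5)*4).round(1)
for dx,dy in((0,0),(0,.001)):
  o=[.494+dx,.4162+dy,-.1733]
  print('FR corner',P([[48,-43,8]],o,.0764),'slot front L,R',P([[15,-24.5,8],[15,-37.5,8]],o,.0764),'rear',P([[-28,-24.5,8],[-28,-37.5,8]],o,.0764))
j=[.5082,.4112,-.177]
print('jig far right, lip near right, near right',P([[80,-50,37.5],[40,-50,37.5],[-80,-50,20]],j,.003))
E
```

```text
FR corner [[255.8 139. ]] slot front L,R [[198.2 205. ]
 [227.2 210.9]] rear [[177.1 302.3]
 [206.1 308.4]]
FR corner [[253.5 139. ]] slot front L,R [[196.  205. ]
 [224.9 210.9]] rear [[174.8 302.3]
 [203.8 308.3]]
jig far right, lip near right, near right [[319.1  56.8]
 [300.  141.9]
 [251.8 400.7]]
```

```bash
python3 - <<'E'
from fit import *
t=np.load('top0.npy');j=[.5082,.4112,-.177];x0,y0,k=160,170,8
im=cv2.resize(t[y0:y0+75,x0:x0+80],None,fx=k,fy=k,interpolation=cv2.INTER_CUBIC)
P=lambda P3:(proj(W(np.array(P3,float)/1e3,j,.003),'top')-[x0,y0]+.5)*k
q=P([[-9,31,20],[-9,31,42],[-9,-31,20],[-9,-31,42],[40,50,37.5],[40,-50,37.5],[80,-50,37.5],[80,50,37.5],[-80,-50,20]]);print(q.round())
for a in q: cv2.drawMarker(im,tuple(map(int,a)),(255,0,0),cv2.MARKER_CROSS,9,1)
save(im,'z3.png')
E
```

```text
[[154. 430.]
 [126. 421.]
 [410. 484.]
 [388. 476.]
 [100. 198.]
 [520. 284.]
 [558. 114.]
 [140.  30.]
 [424. 801.]]
```

View pics/z3.png

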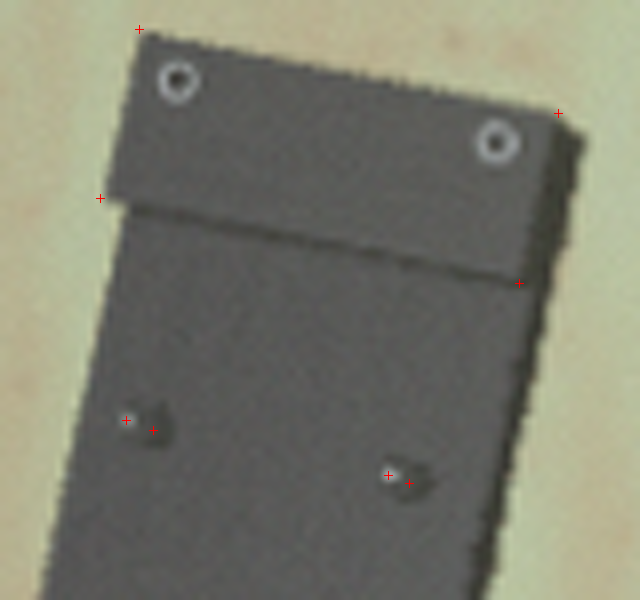

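Pin tips and lip corners match the fitted jig to about 0.5 mm in both views. The plate needs to move about -2.3 mm sideways, then go down.

Emit:
drive_tool:
  rows:
    - [-1,-0.25,0.05,0.5,0,0,0.004]
    - [-1,-0.25,0.05,1.2,0,0,0.004]
    - [-1,-0.25,0.05,2,0,0,0.004]
    - [-1,-0.25,0.05,2.3,0,0,0.004]
    - [-1,-0.25,0.05,2.3,0,0,0.004]

```text
time_s: 5.52
ee_pos: [0.4821, 0.4155, 0.1381]
tcp_rot: [[0.178, 0.984, -0.003], [0.984, -0.178, -0.001], [-0.002, -0.003, -1.0]]
ft_force: [0.1, 0.1, -2.6]
gripper_width: 0.134
```

```bash
python3 go.py .4820 .4169 .1081 -.177; python3 c.py h2
```

```text
t 5.5167 pos [0.4821 0.4155 0.1381] F [ 0.1  0.1 -2.6] w 0.1335069330919169
shift cm [ 0.14 -0.03  3.  ] rot [-0.003  0.002 -0.002]
pred plate [0.4935 0.4123 0.053 ] -0.1786
[(0.8, [283.6, 206.1], 767)]
fit side (array([ 0.49238231,  0.41209321, -0.2034494 ]), np.float64(85.90625))
```

View pics/h2.png

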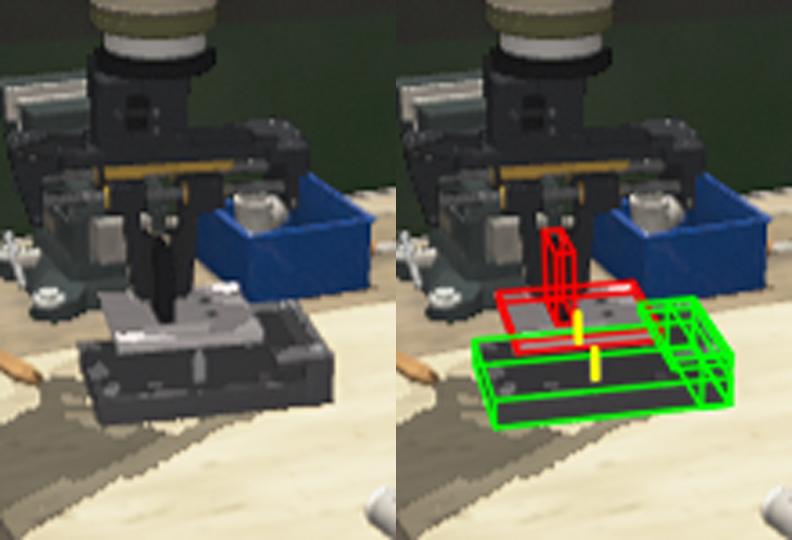

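The plate (side crop about (185,320)) hovers just above the pins and the overlay agrees. I'll correct +1 mm in tool x and lower gently.

Emit:
drive_tool:
  rows:
    - [-1,0.1,0,0.3,-0.003,0.002,0]
    - [-1,0.1,0,0.6,-0.003,0.002,0]
    - [-1,0.1,0,1,-0.003,0.002,0]
    - [-1,0.1,0,1,-0.003,0.002,0]

```text
time_s: 6.0
ee_pos: [0.4824, 0.4168, 0.1286]
tcp_rot: [[0.177, 0.984, 0.001], [0.984, -0.177, 0.001], [0.001, 0.001, -1.0]]
ft_force: [-1.0, 0.3, -3.4]
gripper_width: 0.133
```

```bash
python3 go.py .4820 .4169 .1081 -.177; python3 - <<'E'
from h import *
s=env.snapshot('side');t=env.snapshot('top')
c=np.zeros((560,800,3),np.uint8);c[:,:560]=cv2.resize(s[175:245,250:320],(560,560),interpolation=cv2.INTER_CUBIC)
c[:480,560:]=cv2.resize(t[180:280,180:230],(240,480),interpolation=cv2.INTER_CUBIC);save(c,'z4.png')
E
```

```text
t 6.0 pos [0.4824 0.4168 0.1286] F [-1.   0.3 -3.4] w 0.1330387405544741
shift cm [ 0.   -0.04  2.05] rot [ 0.001 -0.001 -0.001]
```

View pics/z4.png

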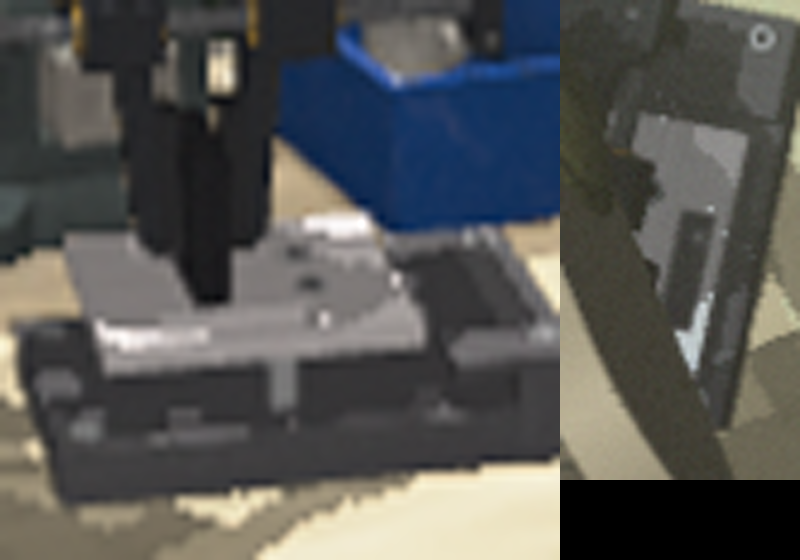

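In the top crop the right pin's tip shows in the slot at (700,238). Allowing for parallax from the 6.5 mm height difference, it is centred across the slot and about 9.5 mm from the slot's front end (9 expected). I'll lower.

Emit:
drive_tool:
  rows:
    - [-1,0,0,0.4,0,0,0]
    - [-1,0,0,0.8,0,0,0]
    - [-1,0,0,1.2,0,0,0]
    - [-1,0,0,1.6,0,0,0]
    - [-1,0,0,1.6,0,0,0]

```text
time_s: 6.52
ee_pos: [0.4824, 0.4167, 0.1122]
tcp_rot: [[0.177, 0.984, 0.001], [0.984, -0.177, 0.001], [0.001, 0.001, -1.0]]
ft_force: [0.1, -0.2, -2.7]
gripper_width: 0.13
```

```bash
python3 go.py .4820 .4169 .1081 -.177
```

```text
t 6.5167 pos [0.4824 0.4167 0.1122] F [ 0.1 -0.2 -2.7] w 0.13012875641554209
shift cm [ 0.01 -0.04  0.41] rot [ 0.001 -0.001 -0.001]
```

Nothing is touching yet: the pins are in the slots, with 4 mm to go. I'll seat it gently.

Emit:
drive_tool:
  rows:
    - [-1,0,0,0.15,0,0,0]
    - [-1,0,0,0.3,0,0,0]
    - [-1,0,0,0.4,0,0,0]
    - [-1,0,0,0.45,0,0,0]
    - [-1,0,0,0.45,0,0,0]

```text
time_s: 6.93
ee_pos: [0.4824, 0.4167, 0.1081]
tcp_rot: [[0.177, 0.984, 0.001], [0.984, -0.177, 0.001], [0.001, 0.001, -1.0]]
ft_force: [-2.7, -1.9, 1.0]
gripper_width: 0.13
```

It's flush: z is as predicted and the load has transferred to the base. Now I'll slide toward the ejector.

Emit:
drive_tool:
  rows:
    - [-1,0,0.3,0,0,0,0]
    - [-1,0,0.7,0,0,0,0]
    - [-1,0,1.1,0,0,0,0]
    - [-1,0,1.4,0,0,0,0]
    - [-1,0,1.4,0,0,0,0]

```text
time_s: 7.35
ee_pos: [0.4971, 0.414, 0.1082]
tcp_rot: [[0.178, 0.984, 0.002], [0.984, -0.178, 0.001], [0.001, 0.002, -1.0]]
ft_force: [0.2, -0.7, -2.0]
gripper_width: 0.135
```

```bash
python3 go.py .5082 .4121 .1081 -.177;  python3 - <<'E'
from h import *
s=env.snapshot('side');t=env.snapshot('top')
c=np.zeros((560,800,3),np.uint8);c[:,:560]=cv2.resize(s[175:245,260:330],(560,560),interpolation=cv2.INTER_CUBIC)
c[:480,560:]=cv2.resize(t[180:280,180:230],(240,480),interpolation=cv2.INTER_CUBIC);save(c,'z5.png')
E
```

```text
t 7.35 pos [0.4971 0.414  0.1082] F [ 0.2 -0.7 -2. ] w 0.13463788111058145
shift cm [0.01 1.13 0.01] rot [ 0.002 -0.001 -0.002]
```

View pics/z5.png

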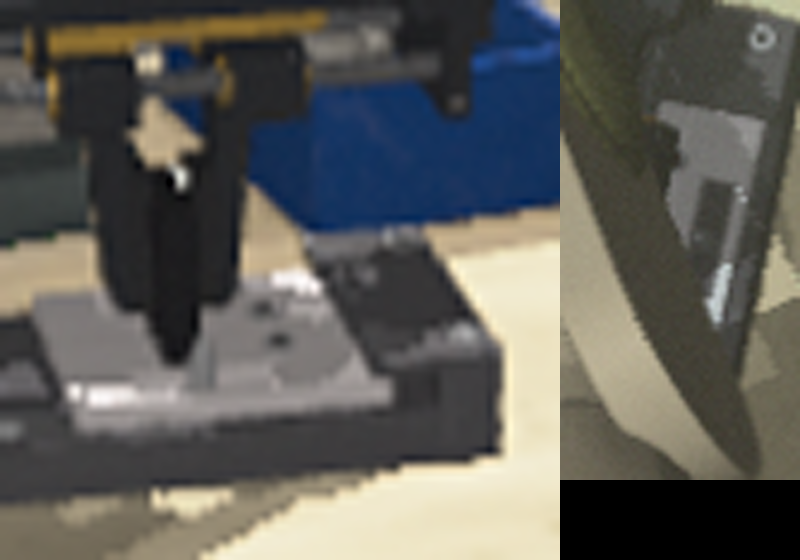

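The plate lies on the base with its front edge entering under the lip (side (385,390)), and the front edge is parallel to the lip in the top crop. I'll go on to feel the ejector.

Emit:
drive_tool:
  rows:
    - [-1,0,0.2,0.03,0,0,0]
    - [-1,0,0.4,0.03,0,0,0]
    - [-1,0,0.6,0.03,0,0,0]
    - [-1,0,0.6,0.03,0,0,0]

```text
time_s: 7.78
ee_pos: [0.5017, 0.4133, 0.1081]
tcp_rot: [[0.177, 0.984, -0.0], [0.984, -0.177, 0.001], [0.001, -0.0, -1.0]]
ft_force: [-6.4, -0.9, 3.2]
gripper_width: 0.133
```

```bash
python3 go.py .5082 .4121 .1081 -.177
```

```text
t 7.7833 pos [0.5017 0.4133 0.1081] F [-6.4 -0.9  3.2] w 0.13310969506521853
shift cm [0.   0.66 0.  ] rot [-0.    -0.001 -0.001]
```

The ejector is met (-6.4 N along x). I'll push on.

Emit:
drive_tool:
  rows:
    - [-1,0,0.15,0.02,0,0,0]
    - [-1,0,0.3,0.02,0,0,0]
    - [-1,0,0.45,0.02,0,0,0]
    - [-1,0,0.6,0.02,0,0,0]
    - [-1,0,0.6,0.02,0,0,0]

```text
time_s: 8.2
ee_pos: [0.5063, 0.4125, 0.1081]
tcp_rot: [[0.177, 0.984, -0.004], [0.984, -0.177, 0.001], [-0.0, -0.004, -1.0]]
ft_force: [-9.1, 0.8, 5.1]
gripper_width: 0.135
```

```bash
python3 go.py .5082 .4121 .1081 -.177
```

```text
t 8.2 pos [0.5063 0.4125 0.1081] F [-9.1  0.8  5.1] w 0.13499564087647442
shift cm [-0.    0.19  0.  ] rot [-0.004  0.    -0.001]
```

Emit:
drive_tool:
  rows:
    - [-1,0,0.2,0.01,0.004,0,0]
    - [-1,0,0.3,0.01,0.004,0,0]
    - [-1,0,0.4,0.01,0.004,0,0]
    - [-1,0,0.4,0.01,0.004,0,0]

```text
time_s: 8.53
ee_pos: [0.5089, 0.4121, 0.1084]
tcp_rot: [[0.176, 0.984, -0.011], [0.984, -0.176, 0.001], [-0.001, -0.011, -1.0]]
ft_force: [-9.9, -0.1, 6.0]
gripper_width: 0.135
```

```bash
python3 go.py .5082 .4121 .1081 -.177
```

```text
t 8.5333 pos [0.5089 0.4121 0.1084] F [-9.9 -0.1  6. ] w 0.13496520536670384
shift cm [-0.01 -0.07  0.03] rot [-0.011  0.001  0.   ]
```

Emit:
drive_tool:
  rows:
    - [-1,0,0.15,0.02,-0.007,0,0]
    - [-1,0,0.2,0.02,-0.015,0,0]
    - [-1,0,0.25,0.02,-0.02,0,0]
    - [-1,0,0.25,0.02,-0.02,0,0]

```text
time_s: 8.87
ee_pos: [0.5093, 0.412, 0.1081]
tcp_rot: [[0.175, 0.985, 0.004], [0.985, -0.175, -0.003], [-0.002, 0.005, -1.0]]
ft_force: [-11.1, 0.8, 4.6]
gripper_width: 0.133
```

```bash
python3 go.py .5082 .4121 .1081 -.177
```

```text
t 8.8667 pos [0.5093 0.412  0.1081] F [-11.1   0.8   4.6] w 0.1333701556559841
shift cm [-0.01 -0.11  0.  ] rot [0.005 0.002 0.001]
```

Emit:
drive_tool:
  rows:
    - [-1,0,0.2,0.02,-0.005,0,0]
    - [-1,0,0.3,0.02,-0.005,0,0]
    - [-1,0,0.4,0.02,-0.005,0,0]
    - [-1,0,0.4,0.02,-0.005,0,0]

```text
time_s: 9.2
ee_pos: [0.51, 0.4119, 0.1081]
tcp_rot: [[0.174, 0.985, 0.001], [0.985, -0.174, -0.004], [-0.004, 0.002, -1.0]]
ft_force: [-17.2, 0.8, 10.1]
gripper_width: 0.131
```

```bash
python3 go.py .5082 .4121 .1081 -.177
```

```text
t 9.2 pos [0.51   0.4119 0.1081] F [-17.2   0.8  10.1] w 0.13072504947264948
shift cm [-0.02 -0.18  0.  ] rot [0.002 0.004 0.002]
```

Emit:
drive_tool:
  rows:
    - [-1,0,0.35,0.01,-0.003,0,0]
    - [-1,0,0.4,0.01,-0.003,0,0]
    - [-1,0,0.4,0.01,-0.003,0,0]
    - [-1,0,0.4,0.01,-0.003,0,0]

```text
time_s: 9.53
ee_pos: [0.5103, 0.4119, 0.1081]
tcp_rot: [[0.173, 0.985, -0.004], [0.985, -0.173, -0.006], [-0.006, -0.003, -1.0]]
ft_force: [-19.7, 1.4, 9.6]
gripper_width: 0.131
```

```bash
python3 go.py .5082 .4121 .1081 -.177; python3 - <<'E'
from fit import *
s=env.snapshot('side');t=env.snapshot('top')
j=[.5082,.4112,-.177]
def crop(im,c,x0,y0,w,h,k):
    a=cv2.resize(im[y0:y0+h,x0:x0+w],None,fx=k,fy=k,interpolation=cv2.INTER_CUBIC)
    P=np.array([[-36,-43,0],[-36,-43,8],[-36,43,8],[32,-12,9.5],[32,12,9.5],[40,-43,8],[27,-24.5,8],[27,-37.5,8],[40,-50,30.5-20]])/1e3
    q=(proj(W(P,j,.023),c)-[x0,y0]+.5)*k;print(c,q.round())
    for p in q: cv2.drawMarker(a,tuple(map(int,p)),(255,0,0),cv2.MARKER_CROSS,7,1)
    return a
c=np.zeros((560,800,3),np.uint8);c[:,:560]=crop(s,'side',265,180,70,70,8);c[:480,560:]=crop(t,'top',185,180,40,80,6)
save(c,'z6.png')
E
```

```text
t 9.5333 pos [0.5103 0.4119 0.1081] F [-19.7   1.4   9.6] w 0.13074960129846136
shift cm [-0.02 -0.21  0.  ] rot [-0.003  0.006  0.003]
side [[ 82. 386.]
 [ 81. 362.]
 [ 34. 249.]
 [281. 296.]
 [264. 265.]
 [330. 339.]
 [275. 318.]
 [284. 335.]
 [336. 341.]]
top [[176. 396.]
 [170. 395.]
 [-98. 338.]
 [120. 157.]
 [ 45. 142.]
 [224. 153.]
 [156. 182.]
 [197. 190.]
 [244. 156.]]
```

View pics/z6.png

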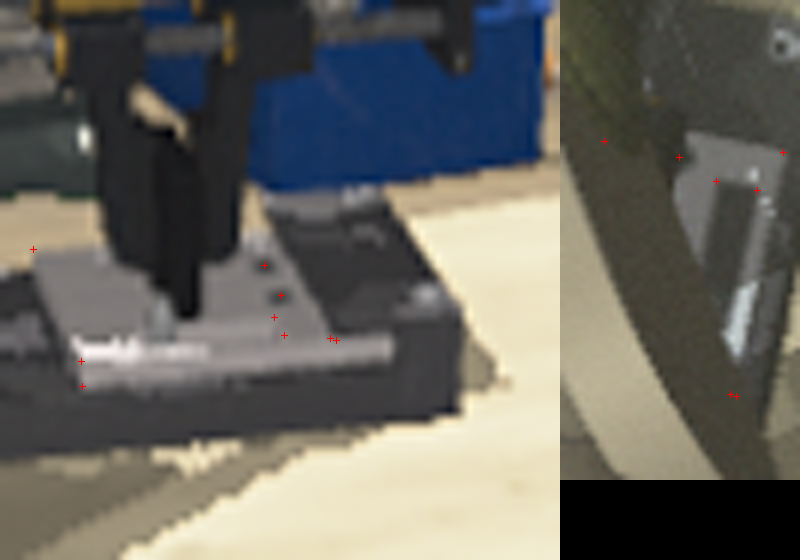

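All home-pose marks coincide with the plate: bushings at side (264,265) and (280,296), rear corners at (34,249) and (82,386). Last check of the force, then hand in.

```bash
python3 - <<'E'
from h import *
s=env.get_state();print(s['time_s'],s['ee_pos'],s['ft_force'],s['joint_vel'],s['gripper_width'])
f=np.array(s['ft_force'])
if 14<-f[0]<24: print(env.finish_job())
E
```

```text
9.6333 [0.51031164 0.41194238 0.10811742] [-20.39223384   1.32889412   8.85789357] [ 1.77091140e-04  3.51748567e-04 -1.15933791e-03  7.51427026e-05
  1.05017279e-03  1.15180194e-03] 0.12848036738095855
the job is handed in; nothing more can be done
None
```

The job is done and handed in at about 9.6 s. I gripped the drill plate by its bar and lowered it over both pins of the larger jig until it lay flush. Then I slid it under the lip, felt the ejector at about 6 N, and pushed on to the wall.

**Last checks:**
- **Seating:** the side view showed the plate's bushings and rear corners on the computed home positions, to about half a pixel.
- **Hold:** the arm was still, the gripper was closed on the bar, and the push was about 20 N at hand-in, right at the top of the 15–20 N range (last reading 20.4 N).
- **Squareness:** the tool's heading was about 0.2° off the estimated jig heading.

**Not fully agreeing or not checked:**
- **Forward position:** the tool stood about 2 mm beyond the computed home position. I put this down to compliance in the arm and grip, because the picture showed the plate at home.
- **Plate angle:** earlier automatic fits of the held plate from the side view gave angles 1.5–2.5° off the tool's. The pins entered the slots without contact anyway.
- **Castings:** the path stayed well clear of the cap and elbow, but I did not take a final picture of them.

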